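Mount the loaded carousel on the splined spindle of the tube rotator and start it

TASK

Get the sample tubes mixing: pull the orange cover off the rotator's splined spindle and stand it upright, open end down, on a clear spot of the bench. Fit the carousel with its tubes onto the leaning spindle, rocking it round until the teeth mesh and pushing it fully home, and let go of it. Then lift the red collar of the locking toggle, swing the lever away from you to its run end and let the collar drop back; leave the other things on the bench where they are.

Things in the scene. Friction and masses are not known exactly. Their poses are not given: they have to be found in the camera images.
- rotator: Tube rotator, fixed; white base 176 x 284 mm, 34 mm high. Origin: centre of its underside; x from its front (operator's side) to its back, y to its left, z up. The blue drive housing on the right half (-y) carries the splined spindle, which leans 30 degrees from vertical towards the front (-x). The wedge on the left half has a panel that leans 12 degrees to the front, with the locking toggle.
- seat (a point): Centre of the spindle's shoulder face (60 mm across), at (-10, -65, 135) mm in the rotator's frame; z points up along the spindle axis (30 degrees from vertical, towards the front), y is the rotator's y. A carousel that is fully home has its origin here.
- spindle_tip (a point): Tip of the spindle, 32 mm along the axis from the seat. From the seat up: 24 mm of splines (core 22 mm, six straight teeth 60 degrees apart, 32 mm across their tips, 6 mm wide, ends rounded), then a tapered pilot nose. The angle of the teeth differs each time and is not reported. The gear motor holds the spindle with 0.6 N m of friction.
- cover: Orange cover, a cylinder 41 mm across, 62 mm long, 0.06 kg; origin: centre of its open end (bore 34 mm wide, 36 mm deep), z to the closed end. At the start it sits loosely over the spindle, origin at the seat, same z axis; it comes off after 32 mm along the axis. Grip its ribbed closed part, 38 to 60 mm from the origin.
- carousel: Carousel, about 0.2 kg, 136 mm across, 79 mm high, standing on its hub. Origin: centre of the hub's underside, the mouth of the bore; z up. Hub 54 mm across, 35 mm high; white disc 35 to 41 mm above the origin; microtubes 54 mm from the axis (from 6 to 48 mm). Black grip bar on top: 58 mm along x, 24 mm along y, from 41 to 79 mm.
- bore (a point): Centre of the bore's inner end, 35 mm above the carousel's origin. Six teeth 60 degrees apart in the bore (one at +x), 25 mm across their tips, 4.2 mm wide; grooves 36 mm across. The teeth mesh only within 5 degrees of the right angle; until then the bore rests on the tooth tops, origin about 24 mm above the seat.
- grip_bar (a point): Middle of the carousel's grip bar, 62 mm above the carousel's origin; pinch the 24 mm width here.
- lever_pivot (a point): Pivot of the toggle lever, at (26, 80, 60) mm in the rotator's frame, 30 mm under the panel face; z is the panel's normal (leans 12 degrees towards the front), y the hinge axis (the rotator's y). The lever is a steel rod ending 100 mm from the pivot.
- lever (a joint): Lever angle about the pivot's y: 0 = stop, leaning 16 degrees from the panel normal towards the front (28 degrees from vertical); 0.56 rad = run, 16 degrees the other way (4 degrees from vertical, away). A steel gate across its slot stops it near 0.1 rad unless the collar is lifted. It stays where it is left.
- collar (a joint): Lift of the red collar along the lever in m: 0 = down (locked), 0.010 = fully up. A spring presses it down with 2.5 N when down, 4.5 N when up. 4 to 5 mm of lift are needed to pass the gate; released at either end it drops back to 0.
- collar_grip (a point): Middle of the red collar's grip, a ribbed cylinder 26 mm across, 58 to 86 mm from the pivot on the lever's axis; this point is 72 mm from the pivot when the collar is down.
- stand_leg (a point): Foot of the front left leg (28 mm square) of the tall blue stand behind the rotator, which is part of the room and never moves; its shelf, 240 to 266 mm above the bench, begins at this leg and reaches away to the back and right. Keep the arm clear of it.
- beaker: Bystander: glass beaker, 52 mm across, 66 mm high.
- buffer_red: Bystander: small white bottle with red cap, 36 mm across, 82 mm high.
- buffer_yellow: Bystander: small white bottle with yellow cap, 36 mm across, 82 mm high.
- bench_log: Bystander: dark red book, 106 x 150 x 16 mm (x, y, z), lying flat.
- petri_dish: Bystander: flat glass dish, 89 mm across, 16 mm high, stuck fast.
- bulb: Bystander: red rubber bulb, 50 mm across, 70 mm high, stuck fast.

How it is judged (in metres and radians):
On the way, in this order (a step that is already met when the one before it is completed fails the run):
1. the orange cover stands upright on the bench (height (world z) of cover below 0.008 m and angle between cover's own z axis and vertical below 0.12 rad and linear speed of cover below 0.03 m/s), for 0.2 s.
2. the carousel is meshed and fully home on the spindle (distance between carousel and seat below 0.005 m and angle between the z axis of carousel and the z axis of seat, either way round below 0.1 rad), for 0.3 s.
3. the lever is at its run end and the collar has dropped back (value of joint lever above 0.45 rad and value of joint collar below 0.003 m), for 0.2 s.
At the end, for the whole second after the job is handed in: The cover stands upright (within 7 degrees) on the bench, at rest; the carousel sits on the spindle within 5 mm of the seat and 6 degrees of its axis, at rest; the lever is past 0.45 rad and the collar is down (under 3 mm) (all of step 1 and all of step 2 and all of step 3 and linear speed of carousel below 0.03 m/s); the robot touches nothing.
It fails at once if a bystander (beaker, bottles, book) is pushed more than 25 mm (distance of any of beaker, buffer_red, buffer_yellow, bench_log from where it was at the start of the episode above 0.025 m).
It also fails if it takes over 64 s, if anything falls off the work surface, if the arm or the gripper's body presses on something with over 40 N, if the wrist force passes 120 N, or if a joint passes its speed limit or range.

ROBOT

A 6-joint arm with a two-finger parallel gripper is mounted at the origin on a cart in front of the work surface, level with it; the furniture and walls round the work are solid. World frame = base frame: x ahead of the robot, y to its left, z up, the work surface at z = 0. Lengths are in mm, angles in rad, forces in N, time in s.
With the tool pointing down it reaches from about 375 to 975 mm from the base axis. Payload 3.8 kg.
Tool frame: the origin (TCP) lies midway between the tips of the shut fingers; the grasp point (between the pads) lies 19 mm behind it; z points along the fingers, y is the line along which they close (so a half turn about z gives the same grasp; the last joint's range is limited). The gripper opens to 85 mm and grips with 20 to 120 N. Pads are 22 mm wide; open, the fingers measure 114 mm over their backs; the gripper's body (76 mm by 85 mm) begins 54 mm behind the grasp point. The pads swing forward as they close: fully open they stand 13 mm farther back than shut.
Start: joints at [1.137, 0.264, 1.604, -0, 1.274, -0.037], TCP at [260.864, 622.55, 231.28] pointing down, gripper open.
Joint ranges: [-2.63, 2.63], [-0.94, 2.18], [0.31, 2.57], [-1.31, 4.45], [0, 2.66], [-2.55, 2.55]. Speed limits (rad/s): [2.57, 2.57, 3.14, 3.14, 3.14, 3.14].

INTERFACE

Orientations are given as a rotation vector (axis times angle).
In Python, from workcell import arm gives the robot as it stands.
- The arm moves only by the tool arm_command, never from a script. Its argument "increments" is a list that holds one entry, the list of rows, each a list of 7 numbers: the finger opening in mm, from 0 to 85.4, then the shift along the tool's x, y, z in mm, then the turn, a rotation vector about the tool's x, y, z in rad. A call has 1 to 10 rows; each row is the pose to reach, as a shift and turn from the pose commanded when the call began, along the tool's axes at that moment; what a row does not reach only later rows make up. A row lasts 1/8 s, in which the tool goes at most 62.5 mm and 10.7 degrees, less where a joint would pass 70% of its speed; a pose out of reach is approached as far as the arm can. A call with a gripper value outside its range is refused whole. The fingers move at their own pace and stop on an object; the grip force is fixed at half the most. Time passes only in rows, so rows that repeat a pose let the fingers close. It gives the time, the measured TCP pose, the force, the opening and the grip force at its end, in the units of the state.
- arm.observe(): the state, without advancing time (a new reading comes with each control period).
- arm.get_image(name): name is "scene" or "top" or "wrist"; returns a dict with "image" (420x560x3 uint8, red, green, blue), "intrinsics" (3x3 intrinsics, pixels), "k1" (the pictures are not rectified: a ray, as slopes to the right and down, at radius r is drawn at 1 + k1 r^2 times it, then the intrinsics apply), "world_from_camera" (4x4, takes a point from camera to world coordinates); the wrist camera has in their place "hand_eye" (4x4, takes a point from camera to tool coordinates, whose origin is the TCP and whose axes are the flange's). Camera axes: x right, y down, z forward; pixel columns grow to the right and rows downward; lengths in mm; the calibration is good to about 2 mm. A picture is of the moment at which its call begins: read the wrist's pose just before it. There is no depth.
- arm.hand_in(): hands the job in; it is judged then, once.
The state is a dict: "t": time; "q": joint angles; "qd": joint speeds; "tau": joint torques, N m; "position": TCP position; "tcp_rot": TCP orientation; "ft_force": force on the tool from outside, world axes, zero at the start; "wrist_torque": the same for the moment, N m; "gripper_width": finger opening in mm; "finger_force": force on a finger pad.
Only numpy, scipy, OpenCV 4.12 (cv2) and the standard library are available. Lean on these libraries where they do the work, as an engineer would, in place of code of your own. Each camera call takes 0.05 s, during which the arm holds its last target. There are 200 camera calls.

## Working session

There is one attempt and no reset: what is moved stays moved. The work goes in short steps, Python scripts to look and compute and a tool call to move; the robot and the scene stay as the last step left them, time stands still between calls to the robot, and variables do not carry over. Pictures are saved under pics/ and viewed, at most 10 in all, crops included, and the job is handed in when it is done.

Besides the shell and the picture viewer there is one more tool, called after "Call:" as name(argument=value, ...) on one line, values as JSON. arm_command: Moves the arm, as the interface text tells. Its arguments: {"type":"object","properties":{"increments":{"type":"array"}},"required":["increments"]}

```bash
ls; mkdir -p pics; cat > h.py <<'E'
import numpy as np, cv2
from scipy.spatial.transform import Rotation as R
from workcell import arm
def cam(name):
    s=arm.observe(); d=arm.get_image(name)
    if 'world_from_camera' in d: T=np.array(d['world_from_camera'])
    else:
        W=np.eye(4); W[:3,:3]=R.from_rotvec(s['tcp_rot']).as_matrix(); W[:3,3]=s['position']
        T=W@np.array(d['hand_eye'])
    return d['image'],np.array(d['intrinsics']),float(d['k1']),T
def ray(c,uv):
    _,K,k,T=c
    p=cv2.undistortPoints(np.array([[uv]],float),K,np.array([k,0,0,0,0.]))[0,0]
    v=T[:3,:3]@np.array([p[0],p[1],1]); return T[:3,3],v/np.linalg.norm(v)
def onz(c,uv,z):
    o,v=ray(c,uv); return o+v*(z-o[2])/v[2]
def tri(c1,u1,c2,u2):
    o1,a=ray(c1,u1);o2,b=ray(c2,u2)
    t=np.linalg.lstsq(np.c_[a,-b],o2-o1,rcond=None)[0]
    p,q=o1+a*t[0],o2+b*t[1]; return (p+q)/2,np.linalg.norm(p-q)
def proj(c,P):
    _,K,k,T=c; p=np.linalg.inv(T)@np.append(P,1)
    x=p[:2]/p[2]; x=x*(1+k*(x@x)); return K[:2,:2]@x+K[:2,2]
def save(c,n): cv2.imwrite(f'pics/{n}.png',cv2.cvtColor(c[0],cv2.COLOR_RGB2BGR))
E
python3 - <<'E'
from h import *
import pickle
d={}
for n in ['scene','top','wrist']:
    c=cam(n); save(c,n+'0'); d[n]=c; print(n,c[3].round(2).tolist(),c[1][0,0],c[2])
pickle.dump(d,open('c0.pkl','wb')); s=arm.observe(); print(s['t'],s['position'],s['tcp_rot'])
E
```

```text
pics
scene [[-0.59, -0.43, 0.68, -373.33], [-0.8, 0.3, -0.51, 877.87], [0.02, -0.85, -0.52, 769.67], [0.0, 0.0, 0.0, 1.0]] 458.2815743244125 -0.029970549070171208
top [[0.0, -0.99, 0.1, 367.36], [-1.0, -0.0, -0.0, 217.74], [0.0, -0.1, -0.99, 1182.2], [0.0, 0.0, 0.0, 1.0]] 446.1549625663701 0.04654725331858113
wrist [[0.39, 0.88, 0.28, 190.14], [0.92, -0.37, -0.12, 651.84], [-0.0, 0.3, -0.95, 373.88], [0.0, 0.0, 0.0, 1.0]] 312.49267073443207 -0.03618532538813123
0.15 [260.62345301 622.02453155 230.20487396] [-6.19072382e-01 -3.07956586e+00  2.79156498e-03]
```

View pics/scene0.png

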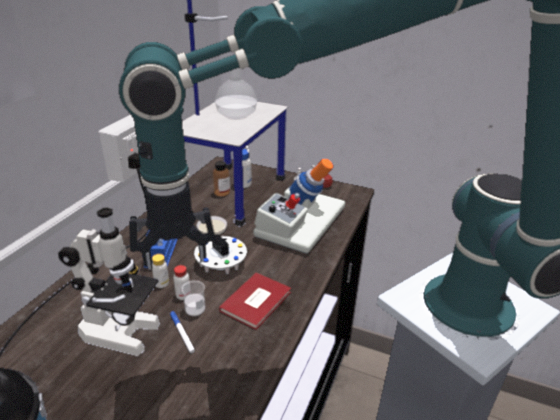

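View pics/top0.png

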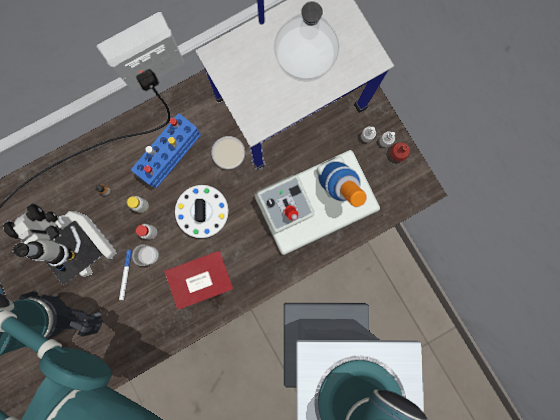

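The scene view shows the rotator at (300,215), with the orange cover at (320,170) and the carousel at (220,252). In the top view the base corners are at about (254,188), (350,152), (380,210) and (280,253). The cover top is at (352,195), the red collar at (291,212) and the carousel at (201,211) with its black bar upright. The front left stand leg is at (258,155).

```bash
cat > m1.py <<'E'
from h import *
import pickle
d=pickle.load(open('c0.pkl','rb')); t=d['top']; s=d['scene']
def blobs(c,f,roi,amin=20):
    im=c[0]; hsv=cv2.cvtColor(im,cv2.COLOR_RGB2HSV).astype(int)
    m=f(hsv[...,0],hsv[...,1],hsv[...,2]).astype(np.uint8)
    z=np.zeros_like(m); x0,y0,x1,y1=roi; z[y0:y1,x0:x1]=m[y0:y1,x0:x1]
    cs,_=cv2.findContours(z,cv2.RETR_EXTERNAL,cv2.CHAIN_APPROX_NONE)
    return sorted([k for k in cs if cv2.contourArea(k)>amin],key=cv2.contourArea,reverse=True)
white=lambda h,S,v:(S<45)&(v>150)
print(t[0][225,300],t[0][240,290],t[0][200,270],t[0][170,205],t[0][193,355])
b=blobs(t,white,(245,140,395,262))
pts=np.vstack(b[:4]); hull=cv2.convexHull(pts)
print('areas',[cv2.contourArea(k) for k in b])
W=np.array([onz(t,p[0].astype(float),34)[:2] for p in hull],np.float32)
r=cv2.minAreaRect(W); print('base rect',r); box=cv2.boxPoints(r); print(box)
for nm,f,roi in [('orange',lambda h,S,v:(h>5)&(h<20)&(S>150)&(v>120),(320,160,390,220)),('red',lambda h,S,v:((h<5)|(h>172))&(S>140)&(v>90),(270,190,310,225))]:
    for k in blobs(t,f,roi)[:2]: print(nm,'top',cv2.minAreaRect(k))
for nm,f,roi in [('orange',lambda h,S,v:(h>5)&(h<20)&(S>150)&(v>120),(300,140,345,190)),('red',lambda h,S,v:((h<5)|(h>172))&(S>140)&(v>90),(275,185,310,215))]:
    for k in blobs(s,f,roi)[:2]: print(nm,'scene',cv2.minAreaRect(k))
k=blobs(t,white,(168,178,236,242)); print([cv2.contourArea(x) for x in k]); e=cv2.fitEllipse(cv2.convexHull(k[0])); print('disc',e,onz(t,e[0],41), e[1][0]/446*1141)
bl=blobs(t,lambda h,S,v:(v<60),(185,190,217,232)); q=cv2.minAreaRect(bl[0]); print('bar',q,onz(t,q[0],79), cv2.boxPoints(q)); print([onz(t,p,79)[:2].round(1) for p in cv2.boxPoints(q).astype(float)])
E
python3 m1.py
python3 - <<'E'
import cv2
t=cv2.imread('pics/top0.png'); a=cv2.resize(t[135:270,160:400],None,fx=3.3,fy=3.3,interpolation=cv2.INTER_CUBIC)
cv2.imwrite('pics/topcrop.png',a)
E
```

```text
[223 229 223] [224 231 225] [183 185 183] [79 69 63] [238 151  47]
areas [6968.5, 47.0]
base rect ((569.1480712890625, 134.3048553466797), (311.0022888183594, 280.7170715332031), 24.0090389251709)
[[369.9915   199.24933 ]
 [484.20987  -57.180458]
 [768.3047    69.36038 ]
 [654.0863   325.79016 ]]
orange top ((352.7500305175781, 193.75001525878906), (27.577163696289062, 16.970561981201172), 45.0)
red top ((290.2940979003906, 211.82351684570312), (14.062884330749512, 11.3189058303833), 59.03623962402344)
orange scene ((321.4344482421875, 169.38619995117188), (13.121187210083008, 22.92055320739746), 41.633541107177734)
red scene ((291.756103515625, 201.30490112304688), (9.370426177978516, 12.962422370910645), 38.65980911254883)
[2150.5]
disc ((201.20045471191406, 210.90792846679688), (52.50937271118164, 53.46517562866211), 66.00232696533203) [481.71854718 406.25332494  41.        ] 134.33451628578084
bar ((199.5, 210.0), (22.0, 9.0), 90.0) [480.16627224 404.22711736  79.        ] [[195. 199.]
 [204. 199.]
 [204. 221.]
 [195. 221.]]
[array([507.6, 415.9]), array([507.7, 393.6]), array([452.8, 392.6]), array([452.8, 414.8])]
```

View pics/topcrop.png

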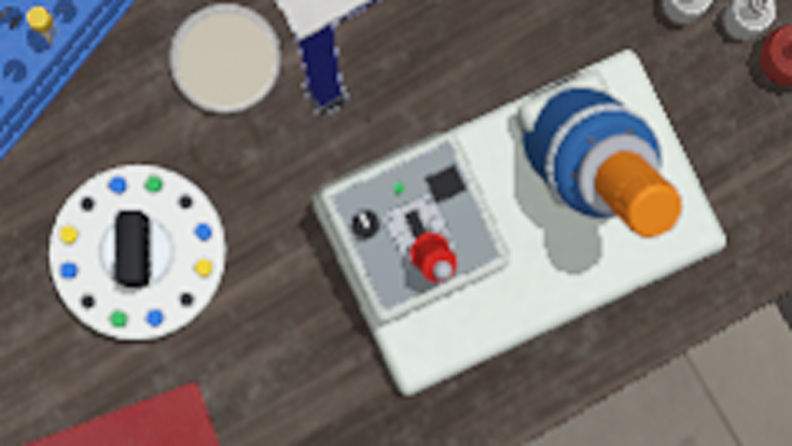

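The crop shows the base corners at full-image px (283.3,254.4), (380,207.7) and (351.5,150.2). The bar lies almost exactly along the image vertical, and the lever points towards the front.

```bash
cat > m2.py <<'E'
from h import *
import pickle
d=pickle.load(open('c0.pkl','rb')); t=d['top']; s=d['scene']
px=[(283,254.8),(380.5,208),(351.5,149.8)]
P=np.array([onz(t,p,34)[:2] for p in px]); M=np.array([[-88,142],[-88,-142],[88,-142.]])
print(P.round(1),np.linalg.norm(P[0]-P[1]),np.linalg.norm(P[1]-P[2]))
A=M-M.mean(0);B=P-P.mean(0); a=np.arctan2((A[:,0]*B[:,1]-A[:,1]*B[:,0]).sum(),(A*B).sum())
Rz=R.from_euler('z',a).as_matrix(); o=np.append(P.mean(0)-Rz[:2,:2]@M.mean(0),0)
print('yaw',np.degrees(a),'o',o)
ax=lambda deg:Rz@np.array([-np.sin(np.radians(deg)),0,np.cos(np.radians(deg))])
w=lambda p:o+Rz@np.array(p,float)
seat=w((-10,-65,135)); piv=w((26,80,60)); 
print('seat',seat,'axis',ax(30),'pivot',piv)
cov=tri(t,(352.75,193.75),s,(321.4,169.4)); print('cover centroid tri',cov,'exp',seat+ax(30)*45)
col=tri(t,(290.3,211.8),s,(291.75,201.3)); print('collar tri',col,'exp',piv+ax(28)*72)
print('leg',onz(t,(257,163),0))
for z,p in [(62,'cover tip')]: print(p,proj(t,seat+ax(30)*62),proj(s,seat+ax(30)*62))
np.savez('rot.npz',Rz=Rz,o=o)
E
python3 m2.py
```

```text
[[369.9 196.1]
 [491.  -55.6]
 [644.   16.9]] 279.27759349153325 169.34887445207423
yaw 25.314279426575613 o [507.91632225 107.79724928   0.        ]
seat [526.66946804  44.76297668 135.        ] axis [-0.45198801 -0.21379158  0.8660254 ] pivot [497.21304515 191.23249279  60.        ]
cover centroid tri (array([510.84368884,  38.46169998, 161.3128047 ]), np.float64(1.9909352743995639)) exp [506.33000773  35.14235539 173.97114317]
collar tri (array([472.09079237, 180.1029152 , 119.12053336]), np.float64(0.34783704654289904)) exp [466.65689084 176.77934684 123.57222669]
leg [615.68823269 265.46714176   0.        ]
cover tip [357.73990499 197.16265533] [326.9781983  161.92413185]
```

```bash
cat >> h.py <<'E'
def rel(Rt,p,s=None):
    s=s or arm.observe(); Rc=R.from_rotvec(s['tcp_rot']).as_matrix()
    rv=R.from_matrix(Rc.T@Rt).as_rotvec(); sh=Rc.T@(np.array(p)-s['position'])
    print('shift',sh.round(1),'turn',rv.round(3),'deg',np.degrees(np.linalg.norm(rv)).round(1)); return sh,rv
def frame(z,y):
    z=z/np.linalg.norm(z); y=y-z*(y@z); y/=np.linalg.norm(y); return np.c_[np.cross(y,z),y,z]
def rot():
    d=np.load('rot.npz'); return d['Rz'],d['o']
def ax(deg): return rot()[0]@np.array([-np.sin(np.radians(deg)),0,np.cos(np.radians(deg))])
def w(*p): Rz,o=rot(); return o+Rz@np.array(p,float)
E
python3 - <<'E'
from h import *
a=ax(30); Rt=frame(-a,rot()[0][:,0]); print(Rt.round(3))
rel(Rt,w(-10,-65,135)+a*140)
E
```

```text
[[-0.428  0.783  0.452]
 [ 0.904  0.37   0.214]
 [-0.     0.5   -0.866]]
shift [-421.7 -481.7  -25.2] turn [-0.502 -0.191  0.715] deg 51.2
```

Call:
arm_command(increments=[[[85, -422, -482, -25, -0.502, -0.191, 0.715], [85, -422, -482, -25, -0.502, -0.191, 0.715], [85, -422, -482, -25, -0.502, -0.191, 0.715], [85, -422, -482, -25, -0.502, -0.191, 0.715], [85, -422, -482, -25, -0.502, -0.191, 0.715], [85, -422, -482, -25, -0.502, -0.191, 0.715], [85, -422, -482, -25, -0.502, -0.191, 0.715], [85, -422, -482, -25, -0.502, -0.191, 0.715], [85, -422, -482, -25, -0.502, -0.191, 0.715], [85, -422, -482, -25, -0.502, -0.191, 0.715]]])

```text
t: 1.4
position: [455.2, 39.0, 255.8]
tcp_rot: [1.493, 2.357, 0.637]
ft_force: [1.3, 0.1, -0.1]
gripper_width: 85.0
finger_force: 0.0
```

```bash
cat > m3.py <<'E'
from h import *
import pickle
s=arm.observe(); print(s['t'],s['position'],s['q'])
c=cam('wrist'); save(c,'w1'); pickle.dump(c,open('w1.pkl','wb'))
a=ax(30); seat=w(-10,-65,135)
print('tip exp',proj(c,seat+a*62),'seat',proj(c,seat),'collar',proj(c,w(26,80,60)+72*ax(28)), 'carousel', proj(c,(481,405,60)))
rel(frame(-a,rot()[0][:,0]),seat+a*140)
E
python3 m3.py
```

```text
1.4 [455.19380378  38.98424683 255.75980075] [-0.20390225 -0.50972226  2.33252113  0.39060747  0.92153122 -0.82107508]
tip exp [271.05029676 259.13706129] seat [271.61940148 231.69258789] collar [266.51974777  68.47294464] carousel [ 328.47038409 -118.54438327]
shift [-14.4  -1.2  -0.1] turn [ 0.004  0.013 -0.007] deg 0.9
```

View pics/w1.png

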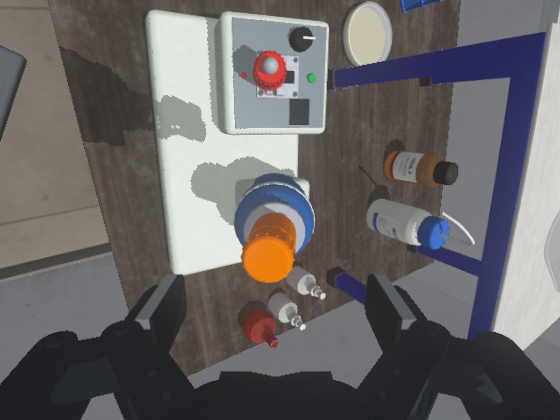

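The wrist view shows the cover's end face at (268,258), against (271,259) predicted. The collar top is at (270,67), so the rotator pose is good to about 3 mm.

Call:
arm_command(increments=[[[85, -14, -2.5, 30, 0.004, 0.013, -0.007], [85, -14, -2.5, 70, 0.004, 0.013, -0.007], [85, -14, -2.5, 108, 0.004, 0.013, -0.007], [85, -14, -2.5, 108, 0.004, 0.013, -0.007], [36, -14, -2.5, 108, 0.004, 0.013, -0.007], [36, -14, -2.5, 108, 0.004, 0.013, -0.007], [36, -14, -2.5, 108, 0.004, 0.013, -0.007], [36, -14, -2.5, 108, 0.004, 0.013, -0.007]]])

```text
t: 2.45
position: [508.8, 50.3, 162.7]
tcp_rot: [1.484, 2.374, 0.642]
ft_force: [-5.5, -2.2, 6.4]
gripper_width: 39.2
finger_force: 59.0
```

```bash
python3 - <<'E'
from h import *
a=ax(30); rel(frame(-a,rot()[0][:,0]),w(-10,-65,135)+a*30); s=arm.observe(); print(s['ft_force'],s['qd'])
E
```

```text
shift [-12.7  -2.    0.7] turn [ 0.    -0.013  0.008] deg 0.9
[-5.47390383 -2.24703064  6.38591554] [ 0.0002914  -0.00039743 -0.00036641 -0.00081743 -0.00026523 -0.00055572]
```

Call:
arm_command(increments=[[[70, 0, 0, 0, 0, 0, 0], [85, 0, 0, 0, 0, 0, 0], [85, -12, -2, 0, 0, -0.012, 0.008], [85, -12, -2, 0, 0, -0.012, 0.008], [36, -12, -2, 0, 0, -0.012, 0.008], [36, -12, -2, 0, 0, -0.012, 0.008], [36, -12, -2, 0, 0, -0.012, 0.008], [36, -12, -2, 0, 0, -0.012, 0.008], [36, -12, -2, 0, 0, -0.012, 0.008]]])

```text
t: 3.58
position: [511.9, 39.2, 159.4]
tcp_rot: [1.497, 2.362, 0.632]
ft_force: [-0.7, -0.0, 1.8]
gripper_width: 40.5
finger_force: 59.5
```

Call:
arm_command(increments=[[[36, 0, 0, -4, 0, 0, 0], [36, 0, 0, -10, 0, 0, 0], [36, 0, 0, -18, 0, 0, 0], [36, 0, 0, -26, 0, 0, 0], [36, 0, 0, -36, 0, 0, 0], [36, 0, 0, -60, 0, 0, 0], [36, 0, 0, -90, 0, 0, 0], [36, 0, 0, -90, 0, 0, 0]]])

```text
t: 4.58
position: [472.6, 18.9, 240.7]
tcp_rot: [1.494, 2.357, 0.634]
ft_force: [-0.1, 0.3, -0.5]
gripper_width: 40.9
finger_force: 60.1
```

```bash
python3 - <<'E'
from h import *
import pickle
s=arm.observe(); print(s['t'],s['position'],s['gripper_width'],s['ft_force'])
t=pickle.load(open('c0.pkl','rb'))['top']
p=onz(t,(248,243),0); print('spot',p)
Rt=frame(np.array([0,0,-1.]),rot()[0][:,0])
rel(Rt,[p[0],p[1],120]); rel(Rt,[p[0],p[1],34])
c=cam('wrist'); save(c,'w2'); pickle.dump(c,open('w2.pkl','wb'))
E
```

```text
4.575 [472.58927308  18.86759692 240.65828165] 40.87217168758524 [-0.1247895   0.34577354 -0.52689863]
spot [400.85807111 287.95185932   0.        ]
shift [274.1 -17.3 129.1] turn [ 0.526  0.002 -0.001] deg 30.1
shift [274.2 -60.5 203.5] turn [ 0.526  0.002 -0.001] deg 30.1
```

View pics/w2.png

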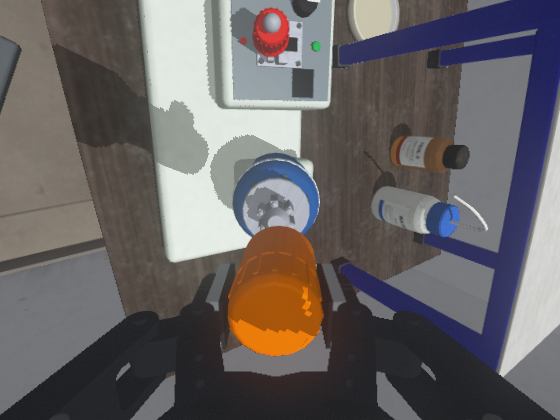

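The cover is held squarely between the pads. The bare spindle shows at about (272,212), partly hidden.

Call:
arm_command(increments=[[[36, 60, 28, 20, 0, 0, 0], [36, 274, 28, 51, 0.526, 0.002, -0.001], [36, 274, 28, 51, 0.526, 0.002, -0.001], [36, 274, 28, 51, 0.526, 0.002, -0.001], [36, 274, 28, 51, 0.526, 0.002, -0.001], [36, 274, 28, 51, 0.526, 0.002, -0.001], [36, 274, -17, 129, 0.526, 0.002, -0.001], [36, 274, -50, 185, 0.526, 0.002, -0.001], [36, 274, -55, 194, 0.526, 0.002, -0.001], [36, 274, -55, 194, 0.526, 0.002, -0.001]]])

```text
t: 5.88
position: [394.6, 285.4, 38.4]
tcp_rot: [-1.675, -2.646, 0.016]
ft_force: [-0.2, -0.4, -0.3]
gripper_width: 40.6
finger_force: 60.2
```

```bash
python3 - <<'E'
from h import *
s=arm.observe(); print(s['t'],s['position'],s['ft_force'],s['qd'])
rel(frame(np.array([0,0,-1.]),rot()[0][:,0]),[401,288,30])
E
```

```text
5.875 [394.62287123 285.42958108  38.39618573] [-0.23841295 -0.36004957 -0.28922179] [ 0.00408933 -0.05562087 -0.0766322   0.0009027   0.02538276  0.00317028]
shift [-0.4  7.   8.3] turn [-0.014 -0.003  0.001] deg 0.8
```

Call:
arm_command(increments=[[[36, 0, 0, 4, -0.012, 0, 0], [36, 0, 0, 7, -0.012, 0, 0], [36, 0, 0, 9, -0.012, 0, 0], [36, 0, 0, 10, -0.012, 0, 0], [36, 0, 0, 10, -0.012, 0, 0]]])

```text
t: 6.5
position: [398.4, 289.0, 32.8]
tcp_rot: [1.678, 2.655, 0.014]
ft_force: [-0.1, -1.1, 0.0]
gripper_width: 40.4
finger_force: 60.3
```

Call:
arm_command(increments=[[[36, 0, 0, 2, 0, 0, 0], [36, 0, 0, 3.5, 0, 0, 0], [36, 0, 0, 4.5, 0, 0, 0], [36, 0, 0, 4.5, 0, 0, 0]]])

```text
t: 7.0
position: [398.6, 289.1, 29.7]
tcp_rot: [1.679, 2.655, 0.013]
ft_force: [-3.4, -2.9, 14.3]
gripper_width: 40.7
finger_force: 60.2
```

Call:
arm_command(increments=[[[60, 0, 0, -1, 0, 0, 0], [85, 0, 0, -1, 0, 0, 0], [85, 0, 0, -1, 0, 0, 0], [85, 0, 0, -40, 0, 0, 0], [85, 0, 0, -90, 0, 0, 0], [85, 0, 0, -140, 0, 0, 0], [85, 0, 0, -150, 0, 0, 0]]])

```text
t: 7.88
position: [399.8, 289.3, 182.2]
tcp_rot: [1.677, 2.652, 0.024]
ft_force: [0.3, 0.0, 0.2]
gripper_width: 84.9
finger_force: 0.0
```

```bash
python3 - <<'E'
from h import *
s=arm.observe(); print(s['t'],s['position'],s['q'])
rel(frame(np.array([0,0,-1.]),np.array([0.03,1,0])),[481,405,175])
E
```

```text
7.875 [399.84984408 289.33198534 182.15396761] [ 0.57360722 -0.05567479  2.04849425  0.0036178   1.13322904  0.12884462]
shift [ 69.6 122.8   9.4] turn [ 0.016  0.003 -1.098] deg 62.9
```

Call:
arm_command(increments=[[[85, 70, 123, 9, 0.016, 0.003, -1.098], [85, 70, 123, 9, 0.016, 0.003, -1.098], [85, 70, 123, 9, 0.016, 0.003, -1.098], [85, 70, 123, 9, 0.016, 0.003, -1.098], [85, 70, 123, 9, 0.016, 0.003, -1.098], [85, 70, 123, 9, 0.016, 0.003, -1.098], [85, 70, 123, 9, 0.016, 0.003, -1.098], [85, 70, 123, 9, 0.016, 0.003, -1.098]]])

```text
t: 8.88
position: [478.2, 403.5, 169.1]
tcp_rot: [-0.051, -3.134, 0.008]
ft_force: [0.4, 0.3, -0.4]
gripper_width: 85.3
finger_force: 0.0
```

```bash
python3 - <<'E'
from h import *
import pickle
s=arm.observe(); print(s['t'],s['position'],s['q'])
c=cam('wrist'); save(c,'w3'); pickle.dump((c,s),open('w3.pkl','wb'))
t=cam('top'); pickle.dump(t,open('t3.pkl','wb'))
for z in (41,79): print(z,proj(c,(481,405,z)))
E
```

```text
8.875 [478.22164703 403.47657556 169.08577892] [ 6.60827232e-01  2.22249444e-01  1.77297068e+00  3.78628379e-04
  1.15515812e+00 -8.77810916e-01]
41 [277.74083831 212.63339831]
79 [277.8706403  225.90393166]
```

View pics/w3.png

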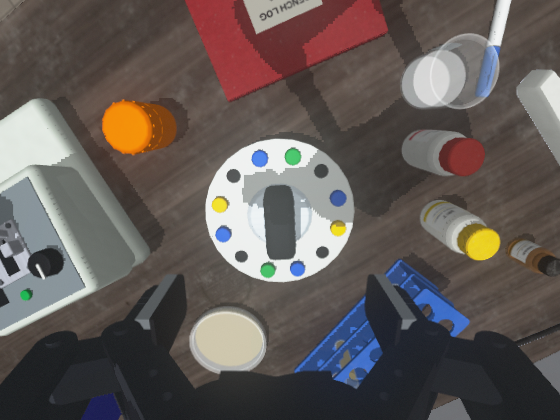

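The view shows the cover standing upright at (150,125). The carousel disc is centred at about (280,210), and the bar top runs from (278,187) to (281.5,256).

```bash
python3 - <<'E'
from h import *
import pickle
c,s=pickle.load(open('w3.pkl','rb'))
hsv=cv2.cvtColor(c[0],cv2.COLOR_RGB2HSV).astype(int)
m=(hsv[...,2]<75).astype(np.uint8); z=np.zeros_like(m); z[180:265,250:310]=m[180:265,250:310]
k=max(cv2.findContours(z,0,1)[0],key=cv2.contourArea)
r=cv2.minAreaRect(k); print(r)
P=np.array([onz(c,p,79)[:2] for p in cv2.convexHull(k)[:,0].astype(float)],np.float32); rw=cv2.minAreaRect(P); print(rw)
m=((hsv[...,1]<40)&(hsv[...,2]>110)).astype(np.uint8); z[:]=0; z[130:290,195:365]=m[130:290,195:365]
k=max(cv2.findContours(z,0,1)[0],key=cv2.contourArea); e=cv2.fitEllipse(cv2.convexHull(k)); print(e,onz(c,e[0],41))
# coloured tube caps z~48: angles about centre
P0=onz(c,e[0],41)
for uv in [(260,158),(293,157),(321,171),(338,198),(338,229),(322,252),(297,269),(268,270),(241,256),(223,234),(220,205),(233,176)]:
    v=onz(c,uv,48)-P0; print(np.round(np.degrees(np.arctan2(v[1],v[0])),1),np.linalg.norm(v[:2]).round(1))
E
```

```text
Traceback (most recent call last):
ValueError: max() iterable argument is empty
```

```bash
cat > m4.py <<'E'
from h import *
import pickle
c,s=pickle.load(open('w3.pkl','rb'))
print(c[0].shape,c[0].dtype,c[0][220,280],c[0][210,250])
hsv=cv2.cvtColor(np.ascontiguousarray(c[0]),cv2.COLOR_RGB2HSV).astype(int)
def big(m,r):
    z=np.zeros(m.shape,np.uint8); x0,y0,x1,y1=r; z[y0:y1,x0:x1]=m[y0:y1,x0:x1]
    return max(cv2.findContours(z,cv2.RETR_EXTERNAL,cv2.CHAIN_APPROX_NONE)[0],key=cv2.contourArea)
k=big(hsv[...,2]<85,(250,180,310,265)); print(cv2.minAreaRect(k))
P=np.array([onz(c,p,79)[:2] for p in cv2.convexHull(k)[:,0].astype(float)],np.float32); print(cv2.minAreaRect(P))
k=big((hsv[...,1]<40)&(hsv[...,2]>110),(195,130,365,290)); e=cv2.fitEllipse(cv2.convexHull(k)); P0=onz(c,e[0],41); print(e,P0)
A=[]
for uv in [(260,158),(293,157),(321,171),(338,198),(338,229),(322,252),(297,269),(268,270),(241,256),(223,234),(220,205),(233,176)]:
    v=onz(c,uv,48)-P0; A.append([np.degrees(np.arctan2(v[1],v[0])),np.linalg.norm(v[:2])])
print(np.round(A,1).tolist())
E
python3 m4.py
```

```text
(420, 560, 3) uint8 [79 83 82] [218 226 230]
((279.25665283203125, 221.84957885742188), (72.90483093261719, 28.869247436523438), 86.18592071533203)
((478.7071533203125, 406.1602478027344), (60.37895202636719, 22.546031951904297), 1.4296550750732422)
((278.6916809082031, 209.6865692138672), (143.95921325683594, 151.09434509277344), 99.7630615234375) [478.25642863 405.9449256   41.        ]
[[-163.2, 49.6], [164.2, 49.3], [133.3, 50.8], [101.8, 53.1], [71.4, 55.6], [44.2, 55.3], [15.4, 58.2], [-11.8, 57.5], [-41.2, 54.9], [-69.3, 54.5], [-98.7, 52.0], [-130.9, 50.4]]
```

```bash
python3 - <<'E'
from h import *
t=np.radians(91.4); Rt=frame(np.array([0,0,-1.]),np.array([np.cos(t),np.sin(t),0]))
s=arm.observe();print(s['t'],s['position']); rel(Rt,[478.5,406,46])
E
```

```text
8.975 [478.4385111  403.6754514  169.67847126]
shift [ -0.8   2.9 123.7] turn [-0.005 -0.006 -0.056] deg 3.2
```

Call:
arm_command(increments=[[[85, -0.8, 3, 50, -0.005, -0.006, -0.055], [85, -0.8, 3, 95, -0.005, -0.006, -0.055], [85, -0.8, 3, 118, -0.005, -0.006, -0.055], [85, -0.8, 3, 121, -0.005, -0.006, -0.055], [85, -0.8, 3, 121, -0.005, -0.006, -0.055], [85, -0.8, 3, 121, -0.005, -0.006, -0.055]]])

```text
t: 9.72
position: [480.1, 407.3, 51.1]
tcp_rot: [-0.04, 3.139, 0.004]
ft_force: [0.0, 0.1, 0.5]
gripper_width: 85.1
finger_force: 0.0
```

Call:
arm_command(increments=[[[85, 0, -1, 4.5, 0, 0, 0], [20, 0, -1, 4.5, 0, 0, 0], [15, 0, -1, 4.5, 0, 0, 0], [15, 0, -1, 4.5, 0, 0, 0], [15, 0, -1, 4.5, 0, 0, 0], [15, 0, -1, 4.5, 0, 0, 0], [15, 0, -1, 4.5, 0, 0, 0]]])

```text
t: 10.6
position: [478.9, 405.4, 44.8]
tcp_rot: [-0.04, 3.141, 0.001]
ft_force: [-0.7, -0.1, 1.6]
gripper_width: 23.4
finger_force: 61.0
```

```bash
cat > m5.py <<'E'
from h import *
s=arm.observe();print(s['t'],s['position'],s['tcp_rot'],s['gripper_width'],s['ft_force'])
E
python3 m5.py
```

```text
10.6 [478.92075929 405.41004221  44.80166622] [-3.99283443e-02  3.14105328e+00  1.49682889e-03] 23.422458925993098 [-0.69266776 -0.07981905  1.58097618]
```

```bash
python3 - <<'E'
from h import *
he=np.array(arm.get_image('wrist')['hand_eye']); print(he.round(2)); np.save('he.npy',he)
a=ax(30); Rt=frame(-a,rot()[0][:,0]); seat=w(-10,-65,135)
p=seat+a*245-Rt@he[:3,3]; print('tcp',p,'carousel origin',p-a*45, 'base o above seat',(p-a*45-seat)@a)
s=arm.observe(); s=dict(s); s['position']=np.array(s['position'])+[0,0,200]
rel(Rt,p,s)
E
```

```text
[[-0.0000e+00 -9.5000e-01 -3.0000e-01  7.6520e+01]
 [ 1.0000e+00 -0.0000e+00  0.0000e+00 -1.0000e-02]
 [-0.0000e+00 -3.0000e-01  9.5000e-01 -1.4382e+02]
 [ 0.0000e+00  0.0000e+00  0.0000e+00  1.0000e+00]]
tcp [513.66369314 -46.03712827 222.63335751] carousel origin [534.00315346 -36.41650698 183.66221434] base o above seat 56.18346637466509
shift [ -23.2 -452.2   21.7] turn [-0.463 -0.302  1.127] deg 71.9
```

Call:
arm_command(increments=[[[15, 0, 0, -10, 0, 0, 0], [15, 0, 0, -50, 0, 0, 0], [15, 0, 0, -100, 0, 0, 0], [15, 0, 0, -150, 0, 0, 0], [15, 0, 0, -200, 0, 0, 0], [15, 0, 0, -200, 0, 0, 0], [15, 0, 0, -200, 0, 0, 0]]])

```text
t: 11.52
position: [478.3, 404.7, 244.0]
tcp_rot: [0.04, -3.141, -0.0]
ft_force: [0.3, 0.1, -3.9]
gripper_width: 23.1
finger_force: 60.8
```

Call:
arm_command(increments=[[[15, -23, -452, 22, -0.463, -0.302, 1.127], [15, -23, -452, 22, -0.463, -0.302, 1.127], [15, -23, -452, 22, -0.463, -0.302, 1.127], [15, -23, -452, 22, -0.463, -0.302, 1.127], [15, -23, -452, 22, -0.463, -0.302, 1.127], [15, -23, -452, 22, -0.463, -0.302, 1.127], [15, -23, -452, 22, -0.463, -0.302, 1.127], [15, -23, -452, 22, -0.463, -0.302, 1.127], [15, -23, -452, 22, -0.463, -0.302, 1.127], [15, -23, -452, 22, -0.463, -0.302, 1.127]]])

```text
t: 12.78
position: [512.2, -45.1, 220.4]
tcp_rot: [1.497, 2.363, 0.633]
ft_force: [-0.6, 0.1, -1.7]
gripper_width: 23.4
finger_force: 61.1
```

```bash
python3 - <<'E'
from h import *
import pickle
s=arm.observe(); print(s['t'],s['position'],s['q'],s['qd'],s['gripper_width'])
c=cam('wrist'); save(c,'w4'); pickle.dump((c,s),open('w4.pkl','wb'))
a=ax(30); seat=w(-10,-65,135); q=proj(c,seat+24*a); print('exp',q,proj(c,seat),proj(c,seat+32*a))
x,y=q.astype(int); im=cv2.cvtColor(c[0],cv2.COLOR_RGB2BGR)
u=max(x-60,0); v=max(y-60,0); cr=im[v:v+120,u:u+120]; print(u,v)
out=np.zeros((600,600,3),np.uint8); cr=cv2.resize(cr,(600,600),interpolation=cv2.INTER_CUBIC)
cv2.imwrite('pics/w4c.png',cr)
E
```

```text
12.775 [512.2249805  -45.10485355 220.37767856] [-0.39139354 -0.29018911  2.25850696  0.50459166  0.87302926 -1.10263385] [ 0.02389458 -0.01013633 -0.00996584  0.00266383 -0.00205194 -0.00342245] 23.376060022404513
exp [277.08634003 123.13920872] [276.98192691 122.9653697 ] [277.12640287 123.20591078]
217 63
```

View pics/w4c.png

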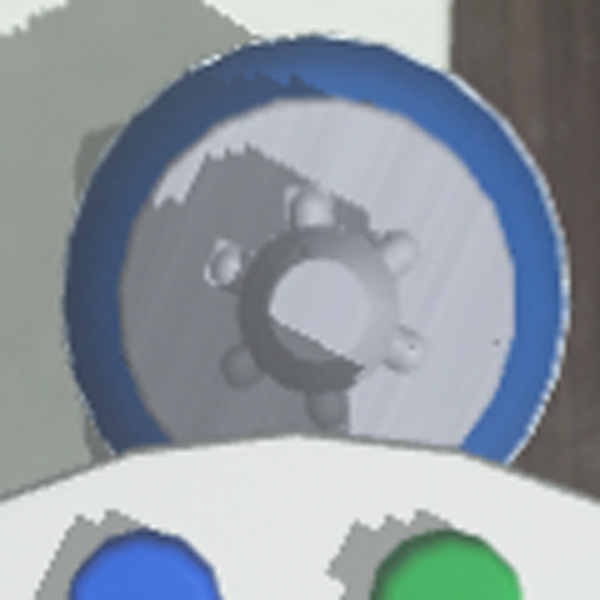

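The crop looks straight down the spindle. The six teeth are at crop px (313,208), (398,250), (403,350), (326,405), (241,365) and (226,266). The shoulder circle is centred near (318,296) and the nose tip near (320,308).

```bash
cat > m6.py <<'E'
from h import *
import pickle
c,s=pickle.load(open('w4.pkl','rb'))
a=ax(30); seat=w(-10,-65,135); Rt=frame(-a,rot()[0][:,0])
full=lambda p:np.array([217+(p[0]+.5)/5-.5,63+(p[1]+.5)/5-.5])
def onp(uv,h):
    o,v=ray(c,uv); return o+v*(((seat+h*a-o)@a)/(v@a))
T=np.array([onp(full(p),23.) for p in [(313,208),(398,250),(403,350),(326,405),(241,365),(226,266)]])
C=T.mean(0); L=(T-C)@Rt; ang=np.degrees(np.arctan2(L[:,1],L[:,0])); print('r',np.hypot(L[:,0],L[:,1]).round(1),'ang',ang.round(1))
m=np.degrees(np.angle(np.exp(1j*np.radians(6*ang)).mean()))/6; print('tooth angle from tool x mod60',m)
sh=[onp(full(p),0.) for p in [(120,296),(517,296),(318,97)]]
cs=(sh[0]+sh[1])/2; print('shoulder dia',np.linalg.norm(sh[0]-sh[1]), 'r top',np.linalg.norm(sh[2]-cs))
tip=onp(full((320,308)),32.)
for n,p,h in [('shoulder',cs,0),('teeth',C,23),('tip',tip,32)]: print(n,'err in tool x,y',((p-seat-h*a)@Rt).round(2))
E
python3 m6.py
```

```text
r [12.9 13.1 12.9 12.9 12.9 13.5] ang [  -3.    55.1  115.4  174.9 -125.5  -66.1]
tooth angle from tool x mod60 -4.857298467461344
shoulder dia 59.328888864648 r top 27.67778038656107
shoulder err in tool x,y [0.87 2.48 0.  ]
teeth err in tool x,y [-0.71  2.09 -0.  ]
tip err in tool x,y [-0.63  2.26 -0.  ]
```

```bash
python3 - <<'E'
from h import *
Rz,o=rot(); np.savez('rot.npz',Rz=Rz,o=o+Rz@np.array([2.5,-0.5,0]))
a=ax(30); Rt=frame(-a,rot()[0][:,0])@R.from_rotvec([0,0,np.radians(25.1)]).as_matrix(); seat=w(-10,-65,135); print(seat)
for h in (98,45): print(seat+h*a); rel(Rt,seat+h*a)
E
```

```text
[529.14319966  45.37994659 135.        ]
[484.84837497  24.42837134 219.87048957]
shift [74.4  3.4  3.4] turn [-0.002 -0.002  0.438] deg 25.1
[508.80373935  35.7593253  173.97114317]
shift [74.3  3.5 56.4] turn [-0.002 -0.002  0.438] deg 25.1
```

Call:
arm_command(increments=[[[15, 74, 3.5, 3, -0.002, -0.002, 0.438], [15, 74, 3.5, 3, -0.002, -0.002, 0.438], [15, 74, 3.5, 3, -0.002, -0.002, 0.438], [15, 74, 3.5, 3, -0.002, -0.002, 0.438], [15, 74, 3.5, 3, -0.002, -0.002, 0.438], [15, 74, 3.5, 3, -0.002, -0.002, 0.438]]])

```text
t: 13.58
position: [485.9, 22.8, 221.4]
tcp_rot: [2.028, 2.036, 0.725]
ft_force: [0.0, 0.6, -2.0]
gripper_width: 23.4
finger_force: 61.2
```

```bash
cat > m7.py <<'E'
from h import *
a=ax(30); Rt=frame(-a,rot()[0][:,0])@R.from_rotvec([0,0,np.radians(25.1)]).as_matrix(); seat=w(-10,-65,135)
s=arm.observe(); print(s['t'],s['gripper_width'],'F tool',(Rt.T@s['ft_force']).round(1),'h',(s['position']-seat)@a)
rel(Rt,seat+75*a)
E
python3 m7.py
```

```text
13.575 23.385628264286865 F tool [ 0.2 -0.9  1.9] h 99.22563534129715
shift [ 1.3 -1.8 24.2] turn [0.002 0.001 0.001] deg 0.1
```

Call:
arm_command(increments=[[[15, 1.2, -1.7, 8, 0, 0, 0], [15, 1.2, -1.7, 16, 0, 0, 0], [15, 1.2, -1.7, 20, 0, 0, 0], [15, 1.2, -1.7, 24, 0, 0, 0], [15, 1.2, -1.7, 28, 0, 0, 0], [15, 1.2, -1.7, 30, 0, 0, 0]]])

```text
t: 14.32
position: [498.0, 30.7, 195.2]
tcp_rot: [2.029, 2.035, 0.727]
ft_force: [-3.6, 2.0, 3.2]
gripper_width: 23.3
finger_force: 62.0
```

```bash
python3 m7.py
```

```text
14.325 23.251238768269097 F tool [ 2.8 -1.9 -4. ] h 69.33440007776723
shift [-0.2 -0.2 -5.7] turn [ 0.002  0.001 -0.001] deg 0.1
```

Call:
arm_command(increments=[[[15, 0, 0, 1.5, 0, 0, 0], [15, 0, 0, 3, 0, 0, 0], [15, 0, 0, 5, 0, 0, 0], [15, 0, 0, 7, 0, 0, 0]]])

```text
t: 14.82
position: [500.8, 33.0, 189.2]
tcp_rot: [2.03, 2.036, 0.728]
ft_force: [-2.9, 5.8, 2.4]
gripper_width: 23.4
finger_force: 61.8
```

```bash
python3 m7.py
```

```text
14.825 23.356349775402705 F tool [ 6.4 -1.8 -2.1] h 62.42518276201077
shift [ -1.    0.1 -12.6] turn [ 0.002 -0.001 -0.001] deg 0.1
```

Call:
arm_command(increments=[[[15, -0.4, 0, 3, 0, 0, 0], [15, -0.6, 0, 6, 0, 0, 0], [15, -0.8, 0, 9, 0, 0, 0], [15, -0.8, 0, 12, 0, 0, 0], [15, -0.8, 0, 14, 0, 0, 0], [15, -0.8, 0, 15, 0, 0, 0]]])

```text
t: 15.58
position: [507.6, 36.2, 176.4]
tcp_rot: [2.03, 2.037, 0.729]
ft_force: [-5.0, 7.7, 4.9]
gripper_width: 23.3
finger_force: 62.0
```

```bash
python3 m7.py
```

```text
15.575 23.255198876563725 F tool [ 8.9 -2.6 -4.9] h 47.56800426751217
shift [ -0.9   0.1 -27.4] turn [ 0.001 -0.003 -0.001] deg 0.2
```

Almost home; push the rest until the force shows the shoulder.

Call:
arm_command(increments=[[[15, -0.3, 0, 1.5, 0, 0, 0], [15, -0.3, 0, 3, 0, 0, 0], [15, -0.3, 0, 4, 0, 0, 0], [15, -0.3, 0, 4, 0, 0, 0]]])

```text
t: 16.08
position: [508.9, 36.9, 174.4]
tcp_rot: [2.029, 2.039, 0.73]
ft_force: [-19.7, 5.7, 20.7]
gripper_width: 23.0
finger_force: 65.0
```

```bash
python3 m7.py
```

```text
16.075 23.029273831570425 F tool [ 11.   -8.5 -25.6] h 45.065405881808395
shift [ -1.1  -0.2 -29.9] turn [ 0.001 -0.003  0.   ] deg 0.2
```

Call:
arm_command(increments=[[[50, 0, 0, -1, 0, 0, 0], [60, 0, 0, -1, 0, 0, 0], [60, 0, 0, -1, 0, 0, 0], [60, 0, 0, -30, 0, 0, 0], [60, 0, 0, -70, 0, 0, 0], [60, 0, 0, -110, 0, 0, 0], [60, 0, 0, -120, 0, 0, 0], [60, 0, 0, -120, 0, 0, 0]]])

```text
t: 17.08
position: [455.5, 9.0, 276.3]
tcp_rot: [2.029, 2.033, 0.726]
ft_force: [-0.7, 1.0, 1.0]
gripper_width: 60.2
finger_force: 0.0
```

```bash
cat > m8.py <<'E'
from h import *
def lev(deg,h):
    a=ax(deg); Rt=frame(-a,rot()[0][:,0]); piv=w(26,80,60); rel(Rt,piv+h*a)
if __name__=='__main__':
    s=arm.observe(); print(s['t'],s['position'],s['q'],s['ft_force'])
    lev(28,190); lev(28,55)
E
python3 m8.py
```

```text
17.075 [455.50485979   8.95852225 276.25053071] [-0.29605099 -0.50976707  2.29482264  0.41273404  0.98949703 -0.46273589] [-0.66532559  1.01256944  0.95699373]
shift [133.  -61.7  56. ] turn [ 0.037 -0.005 -0.439] deg 25.2
shift [131.3 -66.4 190.9] turn [ 0.037 -0.005 -0.439] deg 25.2
```

Call:
arm_command(increments=[[[60, 133, -62, 40, 0.037, -0.005, -0.439], [60, 133, -62, 50, 0.037, -0.005, -0.439], [60, 133, -62, 56, 0.037, -0.005, -0.439], [60, 133, -62, 56, 0.037, -0.005, -0.439], [60, 133, -62, 56, 0.037, -0.005, -0.439], [60, 133, -62, 56, 0.037, -0.005, -0.439]]])

```text
t: 17.82
position: [419.0, 153.1, 227.6]
tcp_rot: [1.511, 2.382, 0.594]
ft_force: [-0.5, 0.1, 0.0]
gripper_width: 59.9
finger_force: 0.0
```

```bash
python3 - <<'E'
from h import *
import pickle
from m8 import lev
s=arm.observe(); print(s['t'],s['position'])
c=cam('wrist'); save(c,'w5'); pickle.dump((c,s),open('w5.pkl','wb'))
piv=w(26,80,60); a=ax(28); print('lever tip',proj(c,piv+100*a),'collar top',proj(c,piv+86*a),'bottom',proj(c,piv+58*a))
lev(28,190); lev(28,55)
t=cam('top'); save(t,'t5'); pickle.dump(t,open('t5.pkl','wb'))
E
```

```text
17.825 [418.95589879 153.10730481 227.63279129]
lever tip [274.94890168 221.51263959] collar top [274.97071697 216.28014619] bottom [275.00824718 207.28280338]
shift [0.6 0.2 0.3] turn [ 0.     0.    -0.002] deg 0.1
shift [  0.7   0.2 135.3] turn [ 0.     0.    -0.002] deg 0.1
```

View pics/w5.png

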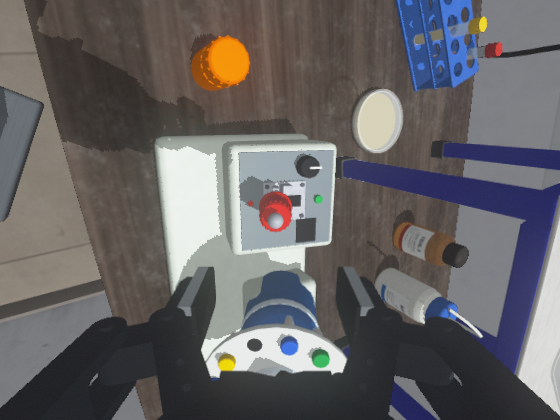

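The wrist view puts the lever tip at (276,221), as predicted. The carousel is on the spindle and the cover stands at (220,63).

Call:
arm_command(increments=[[[60, 0.7, 0.2, 50, 0, 0, 0], [60, 0.7, 0.2, 100, 0, 0, 0], [60, 0.7, 0.2, 130, 0, 0, 0], [60, 0.7, 0.2, 135, 0, 0, 0], [60, 0.7, 0.2, 135, 0, 0, 0], [18, 0.7, 0.2, 135, 0, 0, 0], [18, 0.7, 0.2, 135, 0, 0, 0], [18, 0.7, 0.2, 135, 0, 0, 0], [18, 0.7, 0.2, 135, 0, 0, 0]]])

```text
t: 19.05
position: [475.7, 181.9, 110.0]
tcp_rot: [1.507, 2.383, 0.596]
ft_force: [-5.4, -4.1, 7.8]
gripper_width: 24.5
finger_force: 58.2
```

```bash
cat > m9.py <<'E'
from h import *
import sys
deg,h=float(sys.argv[1]),float(sys.argv[2])
piv=w(26,80,60); s=arm.observe(); Rc=R.from_rotvec(s['tcp_rot']).as_matrix(); a=ax(deg)
L=(rot()[0].T@(s['position']-piv)); print(s['t'],'w',s['gripper_width'],'tcp angle',np.degrees(np.arctan2(-L[0],L[2])),'dist',np.hypot(L[0],L[2]),'y',L[1],'F tool',(Rc.T@s['ft_force']).round(1))
for i in range(1,len(sys.argv)-1,2):
    a=ax(float(sys.argv[i])); print(sys.argv[i:i+2]); rel(frame(-a,rot()[0][:,0]),piv+float(sys.argv[i+1])*a)
E
python3 m9.py 28 64 22 64 16 64 10 64 3 64
```

```text
19.05 w 24.544991404487988 tcp angle 27.372645119237262 dist 56.357456259421916 y 1.2411788563454018 F tool [ -1.4  -2.2 -10. ]
['28', '64']
shift [-1.2 -0.6 -7.6] turn [ 0.001 -0.     0.001] deg 0.1
['22', '64']
shift [-1.2  6.1 -7.3] turn [ 0.106 -0.     0.001] deg 6.1
['16', '64']
shift [-1.3 12.7 -6.2] turn [ 0.211 -0.     0.001] deg 12.1
['10', '64']
shift [-1.3 19.2 -4.5] turn [ 0.316 -0.     0.001] deg 18.1
['3', '64']
shift [-1.3 26.4 -1.6] turn [ 0.438 -0.     0.001] deg 25.1
```

```bash
python3 m9.py 28 64 23 64 18 64 13 64 8 64 3 64 -1 64 -4 64 -6 64 | grep shift
```

```text
shift [-1.2 -0.6 -7.6] turn [ 0.001 -0.     0.001] deg 0.1
shift [-1.2  5.  -7.4] turn [ 0.089 -0.     0.001] deg 5.1
shift [-1.3 10.5 -6.7] turn [ 0.176 -0.     0.001] deg 10.1
shift [-1.3 16.  -5.4] turn [ 0.263 -0.     0.001] deg 15.1
shift [-1.3 21.3 -3.8] turn [ 0.35  -0.     0.001] deg 20.1
shift [-1.3 26.4 -1.6] turn [ 0.438 -0.     0.001] deg 25.1
shift [-1.3 30.4  0.4] turn [ 0.508 -0.     0.001] deg 29.1
shift [-1.3 33.3  2.1] turn [ 0.56  -0.     0.001] deg 32.1
shift [-1.3 35.2  3.3] turn [ 0.595 -0.     0.001] deg 34.1
```

Call:
arm_command(increments=[[[18, 0, 0, -3, 0, 0, 0], [18, 0, 0, -6, 0, 0, 0], [18, 0, 0, -8, 0, 0, 0], [18, 0, 0, -8, 0, 0, 0]]])

```text
t: 19.55
position: [472.5, 180.4, 116.0]
tcp_rot: [1.508, 2.383, 0.595]
ft_force: [4.7, 0.2, -2.7]
gripper_width: 24.5
finger_force: 59.0
```

```bash
python3 m9.py 28 64 23 64 18 64 13 64 8 64 3 64 -1 64 -4 64 -6 64
```

```text
19.55 w 24.4834560694495 tcp angle 27.752337396231276 dist 63.280541449100475 y 1.2585440588735404 F tool [-1.8  2.6  4.5]
['28', '64']
shift [-1.3 -0.3 -0.7] turn [ 0.001 -0.     0.001] deg 0.1
['23', '64']
shift [-1.3  5.3 -0.5] turn [ 0.088 -0.     0.001] deg 5.1
['18', '64']
shift [-1.3 10.8  0.3] turn [ 0.176 -0.     0.001] deg 10.1
['13', '64']
shift [-1.3 16.3  1.5] turn [ 0.263 -0.     0.001] deg 15.1
['8', '64']
shift [-1.3 21.6  3.2] turn [ 0.35  -0.     0.001] deg 20.1
['3', '64']
shift [-1.3 26.8  5.3] turn [ 0.437 -0.     0.001] deg 25.1
['-1', '64']
shift [-1.3 30.7  7.3] turn [ 0.507 -0.     0.001] deg 29.1
['-4', '64']
shift [-1.3 33.6  9. ] turn [ 0.56  -0.     0.001] deg 32.1
['-6', '64']
shift [-1.3 35.5 10.3] turn [ 0.594 -0.     0.001] deg 34.1
```

Call:
arm_command(increments=[[[18, 0, 5.3, -0.3, 0.088, 0, 0], [18, 0, 10.8, 0.5, 0.176, 0, 0], [18, 0, 16.3, 1.7, 0.263, 0, 0], [18, 0, 21.6, 3.4, 0.35, 0, 0], [18, 0, 26.8, 5.4, 0.437, 0, 0], [18, 0, 30.7, 7.4, 0.507, 0, 0], [18, 0, 33.2, 9, 0.555, 0, 0], [18, 0, 33.2, 9, 0.555, 0, 0], [18, 0, 33.2, 9, 0.555, 0, 0]]])

```text
t: 20.68
position: [501.5, 194.2, 122.2]
tcp_rot: [-1.659, -2.623, 0.089]
ft_force: [0.3, -2.7, -3.5]
gripper_width: 24.4
finger_force: 59.5
```

```bash
python3 m9.py -4 56.4 -4 200
```

```text
20.675 w 24.375580880639355 tcp angle -2.455579712874455 dist 62.21996139431198 y 1.3396998875303756 F tool [-2.6 -0.7  3.6]
['-4', '56.4']
shift [-1.3  1.7  5.8] turn [ 0.002 -0.     0.001] deg 0.1
['-4', '200']
shift [  -1.3    1.9 -137.8] turn [ 0.002 -0.     0.001] deg 0.1
```

Call:
arm_command(increments=[[[18, 0, 1.7, 0, 0, 0, 0], [18, 0, 1.7, 3, 0, 0, 0], [18, 0, 1.7, 5, 0, 0, 0], [40, 0, 1.2, 5, 0, 0, 0], [60, 0, 1, 5, 0, 0, 0], [60, 0, 1, 4, 0, 0, 0], [60, 0, 1, -30, 0, 0, 0], [60, 0, 1, -80, 0, 0, 0], [60, 0, 1, -120, 0, 0, 0], [60, 0, 1, -120, 0, 0, 0]]])

```text
t: 21.92
position: [513.6, 199.9, 248.1]
tcp_rot: [-1.663, -2.629, 0.075]
ft_force: [-0.1, -0.5, -0.7]
gripper_width: 59.9
finger_force: 0.0
```

```bash
python3 - <<'E'
from h import *
s=arm.observe(); print(s['t'],s['position'],s['ft_force'],s['gripper_width'])
c=cam('wrist'); save(c,'w6')
piv=w(26,80,60); a=ax(-4); print('lever tip',proj(c,piv+100*a),'collar top',proj(c,piv+86*a))
print('at 0.45rad',proj(c,piv+100*ax(28-25.8)))
print('rods',proj(c,w(-10,-65,135)+ax(30)*79),'cover exp',proj(c,(398.6,289,62)))
E
```

```text
21.925 [513.58497889 199.88742263 248.14111662] [-0.07630043 -0.46624851 -0.69433796] 59.885084886023705
lever tip [270.08841012 224.27515611] collar top [270.1299813  218.89520778]
at 0.45rad [256.35249052 224.09193683]
rods [166.8003268  406.96712853] cover exp [218.72473201  64.15283935]
```

View pics/w6.png

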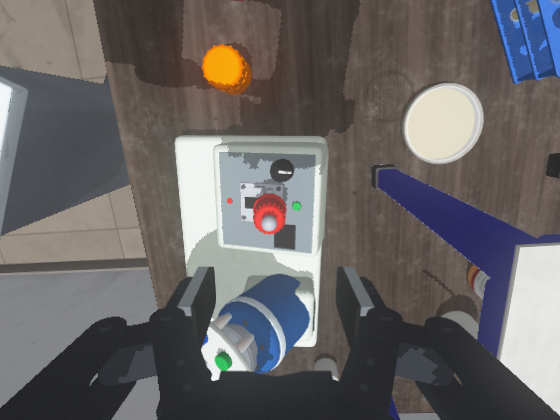

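The lever tip is at (269,224), matching the run end, and the cover still stands. I'll check the carousel's seating against the tube caps, with a green cap at about (223,361) and the others left in `w5.png`.

```bash
python3 - <<'E'
from h import *
import pickle
c,s=pickle.load(open('w5.pkl','rb'))
a=ax(30); Rt=frame(-a,rot()[0][:,0])@R.from_rotvec([0,0,np.radians(25.1)]).as_matrix(); seat=w(-10,-65,135)
hsv=cv2.cvtColor(np.ascontiguousarray(c[0]),cv2.COLOR_RGB2HSV).astype(int); H,S,V=hsv[...,0],hsv[...,1],hsv[...,2]
for n,m in [('yellow',(H>20)&(H<32)&(S>130)),('blue',(H>100)&(H<120)&(S>130)&(V>170)),('green',(H>45)&(H<75)&(S>90))]:
    z=np.zeros(m.shape,np.uint8); z[325:375,205:345]=m[325:375,205:345]
    for k in cv2.findContours(z,cv2.RETR_EXTERNAL,cv2.CHAIN_APPROX_NONE)[0]:
        if cv2.contourArea(k)>40: M=cv2.moments(k); print(n,M['m10']/M['m00'],M['m01']/M['m00'],M['m00'])
for up in (0,5,10):
    print(up,[proj(c,seat+a*(46+up)+54*(Rt[:,0]*np.cos(t)+Rt[:,1]*np.sin(t))).round(1).tolist() for t in np.radians(np.arange(-105,46,30))])
E
```

```text
yellow 226.61365461847387 362.46506024096385 207.5
blue 289.0801687763713 347.5474683544304 158.0
green 320.27691165553074 358.1952487008166 224.5
0 [[214.5, 384.4], [226.9, 360.7], [254.4, 345.3], [289.5, 343.6], [321.0, 356.4], [339.2, 379.3]]
5 [[213.2, 389.2], [225.7, 365.3], [253.8, 349.7], [289.6, 348.0], [321.7, 361.0], [340.2, 384.1]]
10 [[211.9, 394.2], [224.6, 370.0], [253.2, 354.2], [289.6, 352.5], [322.4, 365.7], [341.2, 389.1]]
```

```bash
python3 -c "
from workcell import arm
print(arm.hand_in())"
```

```text
the job is handed in; nothing more can be done
None
```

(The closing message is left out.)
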